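# Clear the wire-craft table into its trays and carousel

## Task

Clear up after the wire-craft lesson: lay the two wire-wound bobbins flat in the divided tray, one in each bay, lay the screwdriver and the pliers flat on the floor of the undivided tray without piling them, and set the roll of tape down flat and centred on the white paper disc of the carousel without turning the carousel. Leave the jar and the vice where they stand.

Things in the scene. Friction and masses are not known exactly. Their poses are not given: they have to be found in the camera images.
- bobbin_long: The longer wire bobbin, lying flat on the table: a flat wooden stick 125 long, 20 wide, 7 thick (mm), wound in its middle 80 mm with dark green wire to a firm block 26 wide and 16 high. Origin at its centre, 8 above what it lies on; x along the stick, y across (grip the winding across y), z up. About 70 g. Does not roll.
- bobbin_short: The shorter wire bobbin, like the long one: stick 95 mm long, 20 wide, 7 thick, the middle 50 mm wound with dark green wire to a block 26 wide and 16 high. Origin at its centre, 8 above what it lies on; x along the stick, y across, z up. About 70 g.
- screwdriver: Stubby screwdriver lying flat: square handle with rounded edges, orange and black, 66 mm long, 26 wide and 26 high; steel shaft 6 mm thick at mid-height. Origin at the centre of the handle, 13 above what it lies on; x along the tool towards the tip: handle end at x = -33, tip at x = +77; y across, z up. About 80 g, its weight on the handle. Does not roll.
- pliers: Closed rigid pliers lying flat: steel joint block 26 long, 22 wide, 14 high, narrow steel jaws on one side, two black handles 13 thick, 49 mm over their outsides, on the other. Origin at the joint block's centre, 7 above what it lies on; x towards the jaws (tip at x = +53, handle ends at -73); y across (grip the block across y), z up. About 130 g.
- tape: Roll of tan tape lying flat, a ring of 60 mm outside diameter, 36 mm hole, 24 mm high. Origin at the centre of its underside, z up. About 60 g.
- wire_tray: The divided wooden tray, fixed: 162 (x) by 178 (y) mm outside, 22 high, walls and floor 6 thick. One full-height wall, 6 thick, runs along x through the middle: two bays, each 150 (x) by 80 (y) inside, centres at y = +43 and -43. Origin under the tray's centre at table height; z up.
- tool_tray: The undivided wooden tray, fixed to the table: 162 (x) by 212 (y) mm outside, 22 high, walls and floor 6 thick, 150 by 200 inside, one open bay. Origin under the tray's centre at table height; z up.
- mark (a point): Centre of the flat white paper disc, 66 mm across, on the carousel's top, 27 above the table. The carousel is a grey turntable 230 across that turns freely: a light sideways push spins it. Its axis lies at x = +75 in this frame (z up), under a cap 20 across, 5 high; beyond, at x = +147, a fixed white pencil pot 58 across, 55 high, pencils up to 80 above the top.
- jar: Bystander: white glue jar with a red lid, 66 mm across, 75 high, standing. Origin at the centre of its underside.
- vice: Bystander: small blue bench vice, 100 by 76 mm, 91 high, 2 kg, standing loose. Origin at the centre of its underside.
Things that resemble listed ones, but are neither listed nor needed, are in the scene too. What is shaped like the pliers but blue or orange is not meant. What is shaped like the bobbin_short but red is not meant.

How it is judged:
At the end, for the whole second after the job is handed in: Bobbins lie level (0.12 rad) on the divided tray's floor, one per bay; screwdriver and pliers level on the undivided tray's floor, unpiled (within 8 mm of flat height); tape flat (0.1 rad) within 12 mm of the disc's centre; disc, jar and vice within 20 mm of their start; all at rest ((((x of bobbin_long in the frame of wire_tray between -0.075 and 0.075 m and y of bobbin_long in the frame of wire_tray between 0.003 and 0.083 m and z of bobbin_long in the frame of wire_tray below 0.022 m and angle between bobbin_long's own x axis and vertical between 1.45 and 1.69 rad) and (x of bobbin_short in the frame of wire_tray between -0.075 and 0.075 m and y of bobbin_short in the frame of wire_tray between -0.083 and -0.003 m and z of bobbin_short in the frame of wire_tray below 0.022 m and angle between bobbin_short's own x axis and vertical between 1.45 and 1.69 rad)) or ((x of bobbin_long in the frame of wire_tray between -0.075 and 0.075 m and y of bobbin_long in the frame of wire_tray between -0.083 and -0.003 m and z of bobbin_long in the frame of wire_tray below 0.022 m and angle between bobbin_long's own x axis and vertical between 1.45 and 1.69 rad) and (x of bobbin_short in the frame of wire_tray between -0.075 and 0.075 m and y of bobbin_short in the frame of wire_tray between 0.003 and 0.083 m and z of bobbin_short in the frame of wire_tray below 0.022 m and angle between bobbin_short's own x axis and vertical between 1.45 and 1.69 rad))) and x of screwdriver in the frame of tool_tray between -0.075 and 0.075 m and y of screwdriver in the frame of tool_tray between -0.1 and 0.1 m and z of screwdriver in the frame of tool_tray below 0.027 m and angle between screwdriver's own x axis and vertical between 1.45 and 1.69 rad and x of pliers in the frame of tool_tray between -0.075 and 0.075 m and y of pliers in the frame of tool_tray between -0.1 and 0.1 m and z of pliers in the frame of tool_tray below 0.021 m and angle between pliers's own x axis and vertical between 1.45 and 1.69 rad and horizontal distance between tape and mark below 0.012 m and z of tape in the frame of mark below 0.03 m and angle between the z axis of tape and the z axis of mark, either way round below 0.1 rad and distance of each of mark, jar, vice from where it was at the start of the episode below 0.02 m and linear speed of each of bobbin_long, bobbin_short, screwdriver, pliers, tape below 0.02 m/s); the robot touches nothing.
It fails at once if the carousel is turned: its paper disc more than 20 mm from where it began (distance of mark from where it was at the start of the episode above 0.02 m).
It fails at once if the jar or the vice is moved more than 20 mm (distance of any of jar, vice from where it was at the start of the episode above 0.02 m).
It also fails if it takes over 128 s, if anything falls off the work surface, if the arm or the gripper's body presses on something with over 40 N, if the wrist force passes 120 N, or if a joint passes its speed limit or range.

## Robot

A 7-joint arm with a two-finger parallel gripper is mounted at the origin on the work surface. World frame = base frame: x ahead of the robot, y to its left, z up, the work surface at z = 0. Lengths are in m, angles in rad, forces in N, time in s.
With the tool pointing down it reaches from about 0.4 to 0.875 m from the base axis. Payload 19.3 kg.
Tool frame: the origin (TCP) lies at the very end of the fingers, on their centre line; the grasp point (between the pads) lies 19 mm behind it; z points along the fingers, y is the line along which they close (so a half turn about z gives the same grasp; the last joint's range is limited). The gripper opens to 85 mm and grips with 20 to 120 N. Pads are 22 mm wide; open, the fingers measure 114 mm over their backs; the gripper's body (76 mm by 85 mm) begins 54 mm behind the grasp point. The pads swing forward as they close: fully open they stand 13 mm farther back than shut.
Start: joints at [1.113, 0.521, -0.036, 1.599, 0.021, 1.021, -0.113], TCP at [0.236, -0.579, 0.231] pointing down, gripper open.
Joint ranges: [-2.91, 2.91], [-0.3, 2.13], [-1.5, 1.42], [0.17, 2.43], [-1.26, 4.41], [0.16, 1.93], [-2.52, 2.52]. Speed limits (rad/s): [1.89, 1.89, 2.39, 2.39, 3.01, 3.01, 3.01].

## Interface

Orientations are given as [roll, pitch, yaw] about the fixed x, y, z axes, in that order (R = Rz(yaw) Ry(pitch) Rx(roll)).
In Python, from workcell import bot gives the robot as it stands.
- The arm moves only by the tool servo_tool, never from a script. Its argument "plan" is a list of rows, each a list of 7 numbers: the finger opening in cm, from 0 to 8.54, then the shift along the tool's x, y, z in cm, then the turn, a rotation vector about the tool's x, y, z in degrees. In form: [[fingers, x, y, z, wx, wy, wz], ...]. A call has 1 to 10 rows; each row is the pose to reach, as a shift and turn from the pose commanded when the call began, along the tool's axes at that moment; what a row does not reach only later rows make up. A row lasts 1/10 s, in which the tool goes at most 50 mm and 8.59 degrees, less where a joint would pass 70% of its speed; a pose out of reach is approached as far as the arm can. A call with a gripper value outside its range is refused whole. The fingers move at their own pace and stop on an object; "force" is the grip in N (left out, the last holds). Time passes only in rows, so rows that repeat a pose let the fingers close. It gives the time, the measured TCP pose, the force, the opening and the grip force at its end, in the units of the state.
- bot.observe(): the state, without advancing time (a new reading comes with each control period).
- bot.grab_frame(name): name is "scene" or "top" or "wrist"; returns a dict with "frame" (480x640x3 uint8, blue, green, red), "mtx" (3x3 intrinsics, pixels), "R" (3x3) and "t" (3): a world point X has camera coordinates R X + t; the wrist camera has in their place "T_tool_cam" (4x4, takes a point from camera to tool coordinates, whose origin is the TCP and whose axes are the flange's). Camera axes: x right, y down, z forward; pixel columns grow to the right and rows downward; lengths in m; the calibration is good to about 2 mm. A picture is of the moment at which its call begins: read the wrist's pose just before it. There is no depth.
- bot.job_done(): hands the job in; it is judged then, once.
The state is a dict: "clock": time; "qpos": joint angles; "qd": joint speeds; "joint_efforts": joint torques, N m; "position": TCP position; "tool_rot": TCP orientation; "force": force on the tool from outside, world axes, zero at the start; "moment": the same for the moment, N m; "grip_width": finger opening in m; "finger_force": force on a finger pad.
Only numpy, scipy, OpenCV 4.12 (cv2) and the standard library are available. Lean on these libraries where they do the work, as an engineer would, in place of code of your own. Each camera call takes 0.05 s, during which the arm holds its last target. There are 200 camera calls.

## Working session

There is one attempt and no reset: what is moved stays moved. The work goes in short steps, Python scripts to look and compute and a tool call to move; the robot and the scene stay as the last step left them, time stands still between calls to the robot, and variables do not carry over. Pictures are saved under pics/ and viewed, at most 14 in all, crops included, and the job is handed in when it is done.

Besides the shell and the picture viewer there is one more tool, called after ">>>" as name([rows], argument=value, ...), one row to a line, values as JSON. servo_tool: Moves the arm, as the interface text tells. Its arguments: {"type":"object","properties":{"plan":{"type":"array","items":{"type":"array","items":{"type":"number"}}},"force":{"type":"number"}},"required":["plan"]}

```bash
mkdir -p pics; ls; python3 - <<'E'
from workcell import bot
import cv2
s=bot.observe();print(s['clock'],s['position'],s['tool_rot'],s['grip_width'])
for n in('top','scene'):
    g=bot.grab_frame(n);cv2.imwrite(f'pics/{n}0.png',g['frame']);print(n,g['mtx'].tolist(),g['R'].tolist(),g['t'].tolist())
E
```

```text
pics
0.0 [ 0.23619371 -0.57828739  0.23072932] [-3.14045122e+00  5.31799317e-05  3.87779798e-01] 0.0853542532907671
top [[471.51189456480387, 0.0, 318.35914901269115], [0.0, 471.51189456480387, 235.99244845192797], [0.0, 0.0, 1.0]] [[-0.020826831069794334, -0.9997594559092192, -0.006875567445149265], [-0.9835612055903754, 0.02172222837841784, -0.1792637711638446], [0.17937000296927472, 0.0030290451265052687, -0.983777020935346]] [0.1585057742901299, 0.5577787259702702, 1.3222642725341638]
scene [[474.99287440685424, 0.0, 318.54789751261], [0.0, 474.99287440685424, 236.53909879710324], [0.0, 0.0, 1.0]] [[0.7512942287672933, 0.6598953152816843, 0.009754726559187745], [0.4222743285341599, -0.4692974649878728, -0.7755283881438388], [-0.5071896817581983, 0.5867691728654828, -0.6312373281839206]] [-0.4982814631324125, -0.12155421209638025, 1.4013731614927636]
```

View pics/top0.png

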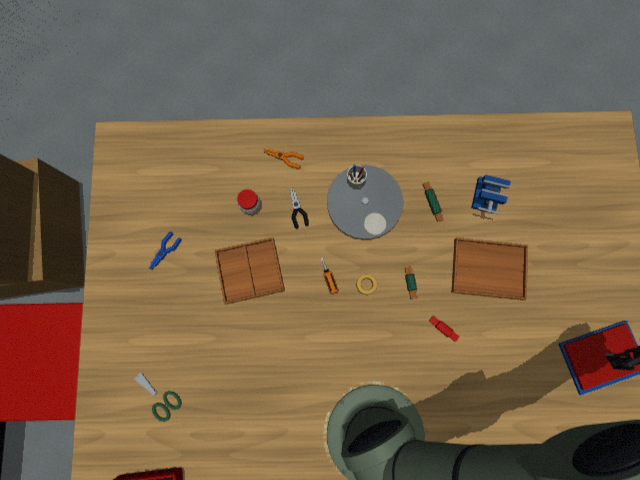

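View pics/scene0.png

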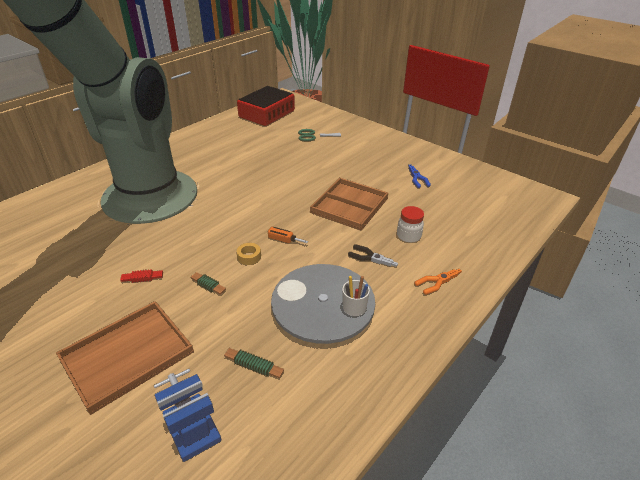

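The top view shows these, by pixel:
- Divided tray (250,271) and open tray (490,269).
- Black-handled pliers at (298,208). The look-alikes are blue at (165,250) and orange at (285,158), so the black and steel one is meant.
- Green short bobbin at (411,282) and green long bobbin at (433,202). The red one at (444,328) isn't meant.
- Screwdriver (329,277), tape (367,284), white disc (375,223), jar (249,201), vice (490,195).

I'll confirm these in one enlarged crop with the masks drawn on it.

```bash
cat > h.py <<'E'
import numpy as np, cv2
from scipy.spatial.transform import Rotation as Rt
def ray(g,uv,z,pose=None):
    """pixels -> world points on plane z; pose=(position,rpy) for wrist camera"""
    uv=np.atleast_2d(np.asarray(uv,float))
    d=np.c_[uv,np.ones(len(uv))]@np.linalg.inv(g['mtx']).T
    if pose is None:
        R=np.array(g['R']);c=-R.T@np.array(g['t']);d=d@R
    else:
        W=np.eye(4);W[:3,:3]=Rt.from_euler('xyz',pose[1]).as_matrix();W[:3,3]=pose[0]
        W=W@np.array(g['T_tool_cam']);c=W[:3,3];d=d@W[:3,:3].T
    return (c+d*((z-c[2])/d[:,2])[:,None])[:,:2]
def hsv(f,lo,hi):
    return cv2.inRange(cv2.cvtColor(f,cv2.COLOR_BGR2HSV),np.array(lo),np.array(hi))
def blobs(m,amin=30,roi=None):
    if roi:
        k=np.zeros_like(m);k[roi[1]:roi[3],roi[0]:roi[2]]=255;m=m&k
    cs,_=cv2.findContours(m,cv2.RETR_EXTERNAL,cv2.CHAIN_APPROX_NONE)
    return sorted([c[:,0,:] for c in cs if cv2.contourArea(c)>amin],key=lambda c:-cv2.contourArea(c))
def rect(P):
    """world rect: centre, long side mm, short side mm, yaw of the long side (deg)"""
    (c,(w,h),a)=cv2.minAreaRect((P*1000).astype(np.float32))
    if w<h: w,h,a=h,w,a+90
    return np.round(np.array(c),1),round(w,1),round(h,1),round((a+90)%180-90,1)
E
python3 - <<'E'
from h import *
from workcell import bot
g=bot.grab_frame('top');f=g['frame']
hv=cv2.cvtColor(f,cv2.COLOR_BGR2HSV)
for n,(u,v) in dict(tray=(490,269),tray2=(233,272),rim=(490,240),table=(400,330),green=(411,282),stick=(433,187),orange=(331,283),tape=(358,284),disc=(375,223),blk=(304,222),jaw=(296,198)).items(): print(n,hv[v,u])
o=cv2.resize(f[140:320,205:505],None,fx=2.66,fy=2.66,interpolation=cv2.INTER_CUBIC);cv2.imwrite('pics/crop1.png',o)
def show(n,m,z,roi,k=2,a=25):
    for c in blobs(m,a,roi)[:k]: print(n,c.mean(0).round(),*rect(ray(g,c,z)))
show('green',hsv(f,(50,60,20),(95,255,255)),.012,(390,170,450,310))
show('orange',hsv(f,(8,150,120),(18,255,255)),.02,(310,250,345,300))
show('tape',hsv(f,(20,110,120),(32,255,255)),.024,(345,265,390,300))
show('disc',hsv(f,(0,0,180),(180,40,255)),.027,(355,205,395,240))
show('blk',hsv(f,(0,0,0),(180,255,60)),.01,(280,180,315,235))
E
```

```text
tray [ 13 170 132]
tray2 [ 13 161 135]
rim [ 18 123 153]
table [ 18 122 152]
green [ 74 123  79]
stick [ 18 123 158]
orange [ 15 216 178]
tape [ 21 157 180]
disc [ 24  23 178]
blk [ 17 116  79]
jaw [100  10 152]
green [433. 201.] [ 668.  -201.7] 73.9 25.8 17.7
green [410. 282.] [ 424.9 -120.7] 45.1 23.8 8.1
orange [331. 282.] [428.1 113.8] 65.0 25.1 20.6
tape [366. 284.] [421.5  10. ] 57.1 56.1 43.1
blk [299. 217.] [626.9 203.2] 58.6 44.7 13.1
```

View pics/crop1.png

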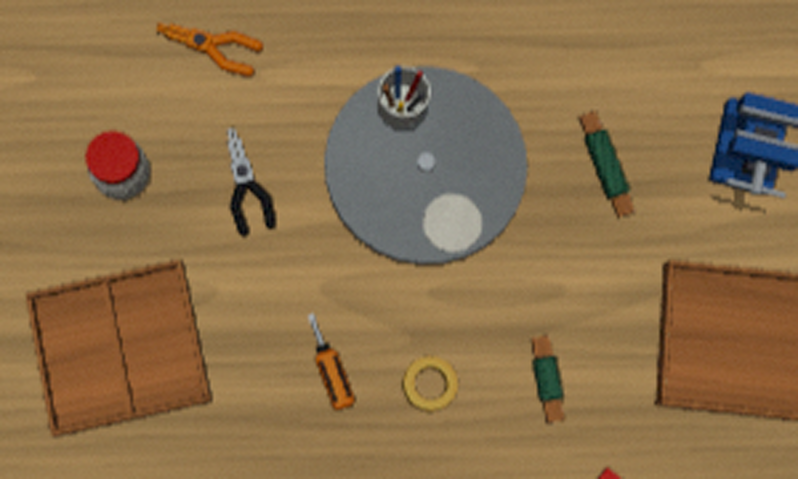

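The crop confirms the green-wound bobbins, the black-handled pliers (joint at about (296,205) in the full image), the screwdriver, tape, disc and trays. Next I'll measure the rest.

```bash
cat >> h.py <<'E'
def delta(xyz,yaw_deg,s):
    """shift (cm, tool axes) and turn to reach xyz (m) pointing down with tool yaw"""
    R0=Rt.from_euler('xyz',s['tool_rot']);R1=Rt.from_euler('xyz',[np.pi,0,np.radians(yaw_deg)])
    d=R0.inv().apply(np.array(xyz)-s['position'])*100
    return d.round(2),np.degrees((R0.inv()*R1).as_rotvec()).round(1)
E
python3 - <<'E'
from h import *
from workcell import bot
g=bot.grab_frame('top');f=g['frame']
def show(n,m,z,roi,k=1,a=25):
    for c in blobs(m,a,roi)[:k]: print(n,c.mean(0).round(),*rect(ray(g,c,z)))
br=cv2.morphologyEx(hsv(f,(8,145,60),(16,255,200)),cv2.MORPH_CLOSE,np.ones((7,7)))
show('wtray',br,.022,(205,230,292,310)); show('ttray',br,.022,(440,230,535,305))
show('disc',hsv(f,(0,0,130),(40,45,255)),.027,(358,206,395,240),2)
show('cap',hsv(f,(0,0,150),(180,60,255)),.032,(356,192,374,210),1,5)
show('pot',hsv(f,(0,0,150),(180,60,255)),.08,(340,160,375,192),1,5)
show('steel',hsv(f,(80,0,100),(130,60,255)),.008,(284,182,312,212),2,5)
show('shaft',hsv(f,(60,0,90),(150,70,255)),.013,(315,252,332,275),2,3)
show('pl',hsv(f,(60,0,0),(150,90,90)),.008,(284,182,312,235),3,3)
for n,z in(('long',.016),):
    c=ray(g,[[296,205],[294,187]],.014);print('joint,tip',c)
s=bot.observe();print(s['clock'])
E
```

```text
wtray [248. 271.] [469.2 353.5] 178.4 162.1 -78.7
ttray [490. 269.] [ 459.5 -353.3] 217.0 162.6 82.7
disc [375. 223.] [599.7 -21.3] 64.1 62.5 -2.2
cap [365. 200.] [670.9   6.2] 15.0 12.3 88.7
steel [295. 200.] [681.  216.4] 48.8 18.5 13.0
pl [294. 217.] [627.5 219.2] 52.8 12.1 -0.7
pl [296. 204.] [669.4 214.1] 9.2 6.3 88.7
pl [306. 221.] [615.8 183. ] 18.6 6.0 -0.9
joint,tip [[0.6646946  0.21235015]
 [0.721328   0.21775625]]
0.2
```

```bash
python3 -c "
from h import *
from workcell import bot
s=bot.observe();print(delta([.425,-.1205,.16],8,s))"
```

```text
(array([ 34.79, -35.25,   7.12]), array([-0. ,  0. , 14.2]))
```

>>> servo_tool([
  [6,34.8,-35.2,7.1,0,0,14.2],
  [6,34.8,-35.2,7.1,0,0,14.2],
  [6,34.8,-35.2,7.1,0,0,14.2],
  [6,34.8,-35.2,7.1,0,0,14.2],
  [6,34.8,-35.2,7.1,0,0,14.2],
  [6,34.8,-35.2,7.1,0,0,14.2],
  [6,34.8,-35.2,7.1,0,0,14.2],
  [6,34.8,-35.2,7.1,0,0,14.2],
  [6,34.8,-35.2,7.1,0,0,14.2],
  [6,34.8,-35.2,7.1,0,0,14.2],
], force=40)

```text
clock: 1.2
position: [0.4258, -0.1193, 0.1602]
tool_rot: [3.141, -0.0, 0.14]
force: [1.6, -1.1, 0.6]
grip_width: 0.0601
finger_force: 0.0
```

```bash
python3 - <<'E'
from h import *
from workcell import bot
s=bot.observe();g=bot.grab_frame('wrist');cv2.imwrite('pics/w1.png',g['frame'])
print(np.round(g['T_tool_cam'],3).tolist(),g['mtx'][0].round(1))
p=(s['position'],s['tool_rot'])
for c in blobs(hsv(g['frame'],(50,60,20),(95,255,255)),200)[:2]: print(c.mean(0),*rect(ray(g,c,.012,p)))
print(delta([.425,-.1205,.003],8,s))
E
```

```text
[[0.0, -0.966, -0.258, 0.065], [1.0, 0.0, -0.0, 0.0], [0.0, -0.258, 0.966, -0.143], [0.0, 0.0, 0.0, 1.0]] [396.    0.  317.8]
[315.01973684 220.99342105] [ 426.7 -117.2] 43.9 18.0 7.5
(array([-0.1 ,  0.1 , 15.72]), array([ 0., -0.,  0.]))
```

View pics/w1.png

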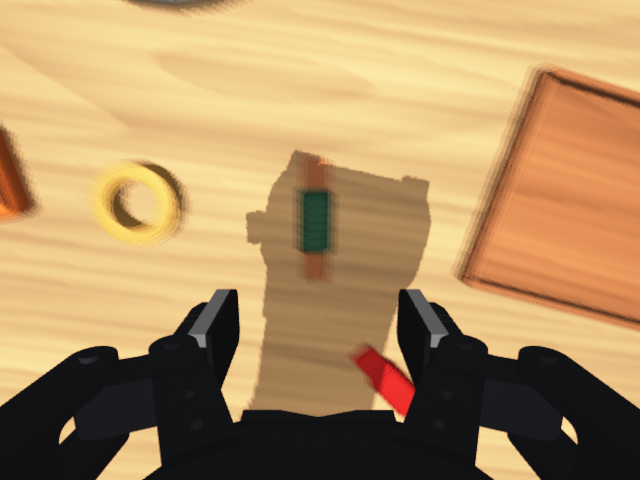

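The wrist view is a bit motion-blurred. It shows the short bobbin's winding at (315,221), aligned between the fingers, and the measurement agrees with the top view to 3 mm. I'll descend and grip.

>>> servo_tool([
  [6,0,0,5,0,0,0],
  [6,0,0,10,0,0,0],
  [6,0,0,13,0,0,0],
  [6,0,0,15.6,0,0,0],
  [6,0,0,15.6,0,0,0],
  [0,0,0,15.6,0,0,0],
  [0,0,0,15.6,0,0,0],
  [0,0,0,15.6,0,0,0],
  [0,0,0,15.6,0,0,0],
  [0,0,0,15.6,0,0,0],
], force=40)

```text
clock: 2.25
position: [0.4261, -0.1214, 0.0058]
tool_rot: [3.141, -0.002, 0.14]
force: [-1.2, 0.2, 8.6]
grip_width: 0.0248
finger_force: 38.9
```

```bash
python3 -c "
from h import *
from workcell import bot
s=bot.observe();print(s['grip_width'],s['finger_force'],s['position'],delta([.4778,.3113,.16],11.3,s))"
```

```text
0.02477916665179653 38.87734651565552 [ 0.42613576 -0.12143947  0.00581539] (array([ 11.17, -42.12, -15.43]), array([ 0. , -0.1, -3.3]))
```

>>> servo_tool([
  [0,0,0,-5,0,0,0],
  [0,0,-3,-10,0,0,0],
  [0,1.2,-7,-13,0,0,-1],
  [0,2.5,-11,-15.4,0,0,-3.3],
  [0,4,-15.6,-15.4,0,0,-3.3],
  [0,5.3,-20,-15.4,0,0,-3.3],
  [0,6.6,-24.8,-15.4,0,0,-3.3],
  [0,7.8,-29.5,-15.4,0,0,-3.3],
  [0,9.1,-34.2,-15.4,0,0,-3.3],
  [0,10.2,-38.5,-15.4,0,0,-3.3],
])

```text
clock: 3.25
position: [0.4727, 0.2767, 0.1599]
tool_rot: [-3.141, -0.002, 0.198]
force: [1.1, -0.4, 0.3]
grip_width: 0.0248
finger_force: 40.6
```

>>> servo_tool([
  [0,0.9,-3.6,0,0,0,0],
  [0,0.9,-3.6,0,0,0,0],
  [0,0.9,-3.6,0,0,0,0],
  [0,0.9,-3.6,0,0,0,0],
])

```text
clock: 3.65
position: [0.4747, 0.3103, 0.1591]
tool_rot: [3.141, -0.001, 0.197]
force: [0.6, -0.5, -0.3]
grip_width: 0.0248
finger_force: 40.6
```

```bash
python3 - <<'E'
from h import *
from workcell import bot
s=bot.observe();g=bot.grab_frame('wrist');cv2.imwrite('pics/w2.png',g['frame'])
print(s['grip_width'],s['finger_force'],s['position'],s['tool_rot'],s['force'])
p=(s['position'],s['tool_rot'])
print(delta([.4778,.3113,.012],11.3,s))
for c in blobs(hsv(g['frame'],(50,60,20),(95,255,255)),200)[:2]: print(c.mean(0),*rect(ray(g,c,p[0][2]+.005,p)))
E
```

```text
0.02483446904437487 40.59988975524902 [0.47468568 0.31029119 0.15909509] [ 3.14132590e+00 -7.46137722e-04  1.96552913e-01] [ 0.64975606 -0.47247573 -0.25088272]
(array([ 0.31, -0.04, 14.71]), array([ 0., -0., -0.]))
[317.77688172 312.25806452] [473.3 309.7] 50.9 27.0 10.5
```

View pics/w2.png

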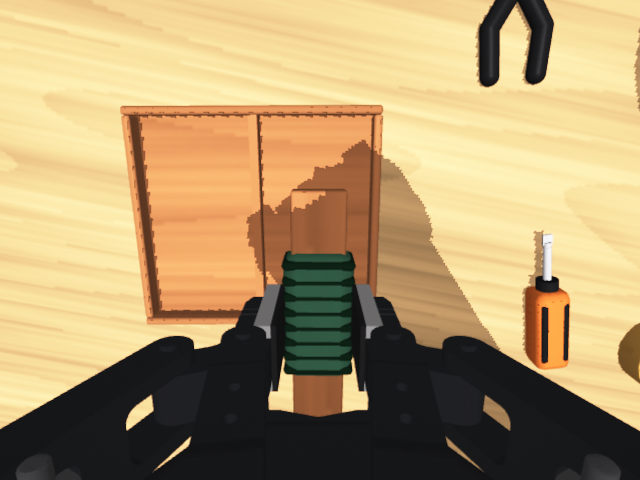

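The bobbin is held centred and the right-hand bay is right below it. I'll lower, release to 4.5 cm so the fingers stay within the bay, and lift.

>>> servo_tool([
  [0,0.3,0,4,0,0,0],
  [0,0.3,0,8,0,0,0],
  [0,0.3,0,11.5,0,0,0],
  [0,0.3,0,13.5,0,0,0],
  [0,0.3,0,14.5,0,0,0],
  [0,0.3,0,14.6,0,0,0],
  [4.5,0.3,0,14.6,0,0,0],
  [4.5,0.3,0,14.6,0,0,0],
  [4.5,0.3,0,14.3,0,0,0],
  [4.5,0.3,0,11,0,0,0],
])

```text
clock: 4.7
position: [0.476, 0.311, 0.0467]
tool_rot: [3.14, 0.004, 0.198]
force: [0.6, 0.6, 0.1]
grip_width: 0.0448
finger_force: 0.0
```

```bash
python3 -c "
from h import *
from workcell import bot
s=bot.observe();print(s['grip_width'],s['force'],s['position'],delta([.668,-.2017,.18],17.7,s))"
```

```text
0.044759284675868115 [0.56018382 0.57770654 0.14540971] [0.47598522 0.31098354 0.0467424 ] (array([  8.7 ,  54.06, -13.27]), array([ 0.1,  0.2, -6.4]))
```

>>> servo_tool([
  [6,0,0,-5,0,0,0],
  [6,0,2,-9.5,0,0,0],
  [6,1,6,-13.2,0,0,-2],
  [6,1.8,11,-13.2,0,0,-4],
  [6,2.6,16,-13.2,0,0,-6.4],
  [6,3.4,21,-13.2,0,0,-6.4],
  [6,4.2,26,-13.2,0,0,-6.4],
  [6,5,31,-13.2,0,0,-6.4],
  [6,5.8,36,-13.2,0,0,-6.4],
  [6,6.6,41,-13.2,0,0,-6.4],
])

```text
clock: 5.7
position: [0.62, -0.0712, 0.1813]
tool_rot: [3.141, -0.001, 0.309]
force: [0.5, 1.2, -0.0]
grip_width: 0.0602
finger_force: 0.0
```

```bash
python3 -c "
from h import *
from workcell import bot
s=bot.observe();print(s['position'],delta([.668,-.2017,.18],17.7,s))"
```

```text
[ 0.62003456 -0.07124154  0.18127523] (array([ 0.6 , 13.89,  0.13]), array([ 0. , -0.1,  0. ]))
```

>>> servo_tool([
  [6,0.5,5,0,0,0,0],
  [6,0.6,10,0,0,0,0],
  [6,0.6,13.5,0,0,0,0],
  [6,0.6,13.5,0,0,0,0],
  [6,0.6,13.5,0,0,0,0],
  [6,0.6,13.5,0,0,0,0],
])

```text
clock: 6.3
position: [0.6664, -0.1947, 0.1807]
tool_rot: [-3.141, -0.0, 0.31]
force: [0.3, 0.0, -0.5]
grip_width: 0.0597
finger_force: 0.0
```

```bash
cat >> h.py <<'E'
def near(bot,lo,hi,z,a=200,roi=None,k=1,save=None):
    s=bot.observe();g=bot.grab_frame('wrist');p=(s['position'],s['tool_rot'])
    if save: cv2.imwrite(save,g['frame'])
    print(round(s['clock'],2),'tcp',s['position'].round(4),'yaw',round(np.degrees(s['tool_rot'][2]),1))
    for c in blobs(hsv(g['frame'],lo,hi),a,roi)[:k]: print(c.mean(0).round(),*rect(ray(g,c,z,p)))
    return s,g,p
E
python3 - <<'E'
from h import *
from workcell import bot
s,g,p=near(bot,(50,60,20),(95,255,255),.012,save='pics/w3.png')
print(delta([.668,-.2017,.006],17.7,s))
E
```

```text
6.3 tcp [ 0.6664 -0.1947  0.1807] yaw 17.8
[327. 216.] [ 668.8 -202.5] 77.9 25.2 17.6
(array([-0.07,  0.72, 17.47]), array([-0. , -0. ,  0.1]))
```

>>> servo_tool([
  [6,0,0.75,5,0,0,0],
  [6,0,0.75,10,0,0,0],
  [6,0,0.75,14.5,0,0,0],
  [6,0,0.75,17.3,0,0,0],
  [6,0,0.75,17.3,0,0,0],
  [0,0,0.75,17.3,0,0,0],
  [0,0,0.75,17.3,0,0,0],
  [0,0,0.75,17.3,0,0,0],
  [0,0,0.75,17.3,0,0,0],
  [0,0,0.75,17.3,0,0,0],
])

```text
clock: 7.35
position: [0.67, -0.2031, 0.01]
tool_rot: [3.14, -0.003, 0.309]
force: [-1.7, 1.9, 8.1]
grip_width: 0.0245
finger_force: 39.2
```

```bash
python3 -c "
from h import *
from workcell import bot
s=bot.observe();print(s['grip_width'],s['finger_force'],s['position'],delta([.4608,.3957,.18],11.3,s))"
```

```text
0.024466411864251747 39.19378101825714 [ 0.67004101 -0.20309581  0.01000029] (array([ -1.65, -63.38, -17.11]), array([ 0.1, -0.2,  6.4]))
```

>>> servo_tool([
  [0,0,0,-4,0,0,0],
  [0,0,-1,-9,0,0,0],
  [0,0,-4,-13.5,0,0,0],
  [0,-0.2,-8,-17.1,0,0,1],
  [0,-0.3,-12.5,-17.1,0,0,2],
  [0,-0.4,-17.2,-17.1,0,0,3],
  [0,-0.6,-22,-17.1,0,0,4],
  [0,-0.7,-26.5,-17.1,0,0,5],
  [0,-0.8,-31,-17.1,0,0,6.4],
  [0,-0.9,-35.5,-17.1,0,0,6.4],
])

```text
clock: 8.35
position: [0.5517, 0.1342, 0.1802]
tool_rot: [-3.141, -0.003, 0.197]
force: [0.5, 0.1, -0.1]
grip_width: 0.0244
finger_force: 40.0
```

```bash
python3 -c "
from h import *
from workcell import bot
s=bot.observe();print(s['grip_width'],s['finger_force'],s['position'],s['tool_rot'],delta([.4608,.3957,.18],11.3,s))"
```

```text
0.024400925916528506 39.97770130634308 [0.5516554  0.13416418 0.18016254] [-3.14143450e+00 -2.80311125e-03  1.96559218e-01] (array([-3.800e+00, -2.742e+01,  1.000e-02]), array([-0. , -0.2, -0. ]))
```

>>> servo_tool([
  [0,-0.7,-5,0,0,0,0],
  [0,-1.4,-10,0,0,0,0],
  [0,-2.1,-15,0,0,0,0],
  [0,-2.8,-20,0,0,0,0],
  [0,-3.5,-25,0,0,0,0],
  [0,-3.7,-26.8,0,0,0,0],
  [0,-3.7,-26.8,0,0,0,0],
  [0,-3.7,-26.8,0,0,0,0],
  [0,-3.7,-26.8,0,0,0,0],
])

```text
clock: 9.25
position: [0.464, 0.3868, 0.1791]
tool_rot: [3.142, -0.001, 0.196]
force: [0.3, -0.5, -1.0]
grip_width: 0.0245
finger_force: 40.0
```

```bash
python3 - <<'E'
from h import *
from workcell import bot
s,g,p=near(bot,(50,60,20),(95,255,255),.18,save='pics/w4.png')
print(delta([.4608,.3957,.0165],11.3,s))
E
```

```text
9.25 tcp [0.464  0.3868 0.1791] yaw 11.2
[318. 305.] [462.4 386.2] 80.3 26.5 11.3
(array([-0.16, -0.93, 16.26]), array([ 0. , -0.1, -0.1]))
```

View pics/w4.png

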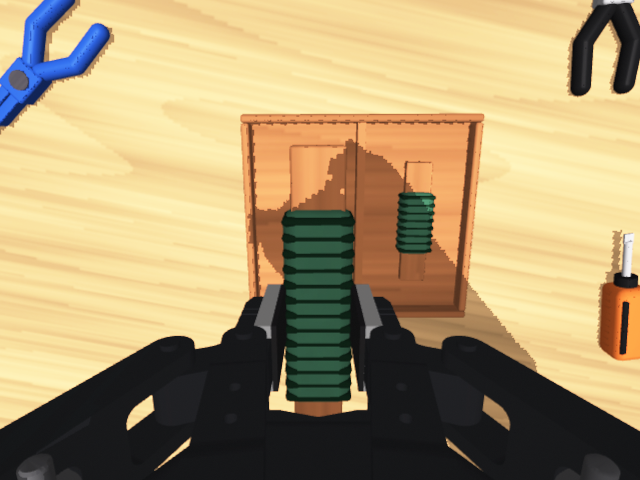

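The short bobbin lies flat in the right bay at (415,222), and the long bobbin is held straight over the left bay. I'll lower it.

>>> servo_tool([
  [0,-0.2,-0.9,4,0,0,0],
  [0,-0.2,-0.9,8,0,0,0],
  [0,-0.2,-0.9,12,0,0,0],
  [0,-0.2,-0.9,15,0,0,0],
  [0,-0.2,-0.9,16.1,0,0,0],
  [0,-0.2,-0.9,16.2,0,0,0],
  [4.5,-0.2,-0.9,16.2,0,0,0],
  [4.5,-0.2,-0.9,16.2,0,0,0],
  [4.5,-0.2,-0.9,15.9,0,0,0],
  [4.5,-0.2,-0.9,11,0,0,0],
])

```text
clock: 10.3
position: [0.4573, 0.3945, 0.0651]
tool_rot: [3.138, 0.006, 0.198]
force: [1.0, -0.1, -0.1]
grip_width: 0.0447
finger_force: 0.0
```

```bash
python3 -c "
from h import *
from workcell import bot
s=bot.observe();print(s['grip_width'],s['force'],s['position'],delta([.428,.1138,.18],20.6,s))"
```

```text
0.04465777070793508 [ 0.99546114 -0.06555136 -0.09485797] [0.45734479 0.39450324 0.06508832] (array([ -8.47,  26.99, -11.33]), array([ 0.2,  0.4, -9.3]))
```

>>> servo_tool([
  [6,0,0,-5,0,0,0],
  [6,0,2,-9,0,0,0],
  [6,-1.6,6,-11.4,0,0,-3],
  [6,-3.2,11,-11.4,0,0,-6],
  [6,-4.8,16,-11.4,0,0,-9.3],
  [6,-6.4,21,-11.4,0,0,-9.3],
  [6,-8,25.5,-11.4,0,0,-9.3],
  [6,-8.5,27,-11.4,0,0,-9.3],
  [6,-8.5,27,-11.4,0,0,-9.3],
  [6,-8.5,27,-11.4,0,0,-9.3],
])

```text
clock: 11.3
position: [0.4295, 0.1152, 0.1831]
tool_rot: [-3.142, -0.002, 0.359]
force: [-0.3, 1.4, -0.5]
grip_width: 0.0601
finger_force: 0.0
```

```bash
python3 - <<'E'
from h import *
from workcell import bot
s,g,p=near(bot,(5,170,100),(16,255,255),.02,save='pics/w5.png',k=2,roi=(200,60,440,300))
print(delta([.428,.1138,.01],20.6,s))
E
```

```text
11.3 tcp [0.4295 0.1152 0.1831] yaw 20.6
[318. 220.] [428.5 114.2] 66.3 25.7 20.0
(array([-0.21,  0.08, 17.31]), array([-0. , -0.1, -0. ]))
```

View pics/w5.png

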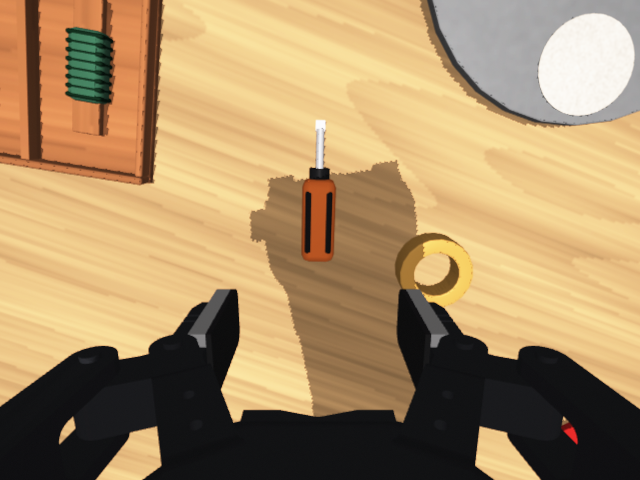

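The screwdriver handle is at (318,220), aligned with the fingers, and measures 66×26 mm as it should. I'll grip it.

>>> servo_tool([
  [6,-0.1,0.1,5,0,0,0],
  [6,-0.1,0.1,10,0,0,0],
  [6,-0.1,0.1,14.5,0,0,0],
  [6,-0.1,0.1,17.3,0,0,0],
  [6,-0.1,0.1,17.3,0,0,0],
  [0,-0.1,0.1,17.3,0,0,0],
  [0,-0.1,0.1,17.3,0,0,0],
  [0,-0.1,0.1,17.3,0,0,0],
  [0,-0.1,0.1,17.3,0,0,0],
  [0,-0.1,0.1,17.3,0,0,0],
])

```text
clock: 12.35
position: [0.4296, 0.1142, 0.011]
tool_rot: [-3.141, -0.003, 0.36]
force: [-1.0, 1.4, 5.9]
grip_width: 0.0246
finger_force: 39.3
```

```bash
python3 - <<'E'
from h import *
from workcell import bot
s=bot.observe();print(s['grip_width'],s['finger_force'],s['position'])
a=np.radians(-5);c=np.array([.4595,-.3533]);R=np.array([[np.cos(a),-np.sin(a)],[np.sin(a),np.cos(a)]])
t=c+R@[-.022,.05];print(t,delta([*t,.18],-5,s))
E
```

```text
0.02456988046291671 39.25796627998352 [0.42955082 0.11420949 0.01097994]
[ 0.4419415  -0.30157284] (array([-13.43,  39.35, -16.95]), array([-0.1, -0.2, 25.6]))
```

>>> servo_tool([
  [0,0,0,-4,0,0,0],
  [0,0,1,-8.5,0,0,0],
  [0,-1,4,-13,0,0,2],
  [0,-2.5,7.5,-17,0,0,6],
  [0,-4,12,-17,0,0,10],
  [0,-5.6,16.5,-17,0,0,15],
  [0,-7.2,21,-17,0,0,20],
  [0,-8.8,25.7,-17,0,0,25.6],
  [0,-10.4,30.4,-17,0,0,25.6],
  [0,-12,35.1,-17,0,0,25.6],
])

```text
clock: 13.35
position: [0.4397, -0.2592, 0.1812]
tool_rot: [3.141, -0.003, -0.087]
force: [2.3, 0.5, -0.3]
grip_width: 0.0253
finger_force: 40.0
```

>>> servo_tool([
  [0,-0.6,4.3,0,0,0,0],
  [0,-0.6,4.3,0,0,0,0],
  [0,-0.6,4.3,0,0,0,0],
  [0,-0.6,4.3,0,0,0,0],
])

```text
clock: 13.75
position: [0.4304, -0.2986, 0.1802]
tool_rot: [-3.141, -0.001, -0.086]
force: [-0.0, 0.0, -0.4]
grip_width: 0.025
finger_force: 40.1
```

```bash
python3 - <<'E'
from h import *
from workcell import bot
s,g,p=near(bot,(5,170,100),(16,255,255),.19,save='pics/w6.png')
print(delta([.4419,-.3016,.0175],-5,s))
E
```

```text
13.75 tcp [ 0.4304 -0.2986  0.1802] yaw -4.9
[318. 311.] [ 430.4 -298.7] 69.3 26.3 -5.1
(array([ 1.15,  0.21, 16.27]), array([-0. , -0.1,  0.1]))
```

View pics/w6.png

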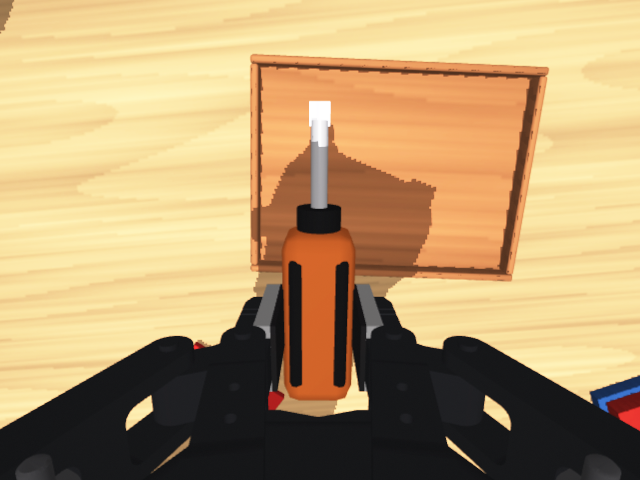

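```bash
python3 - <<'E'
from h import *
from workcell import bot
s=bot.observe();g=bot.grab_frame('wrist');P=ray(g,[(251,55),(548,68),(510,280),(250,272)],.022,(s['position'],s['tool_rot']))
print(P.round(4),P.mean(0),[np.linalg.norm(P[i]-P[i-1]).round(3) for i in range(4)],s['position'])
d=P[0]-P[3]+P[1]-P[2];a=np.arctan2(d[1],d[0]);print(np.degrees(a))
R=Rt.from_euler('z',a).as_matrix()[:2,:2];c=P.mean(0)
for o in([-.022,.05],[.01,-.045]): print(c+R@o)
print(delta([*(c+R@[-.022,.05]),.0175],np.degrees(a),s))
E
```

```text
[[ 0.5529 -0.2619]
 [ 0.5267 -0.4697]
 [ 0.3687 -0.4492]
 [ 0.3933 -0.2405]] [ 0.46038339 -0.35529947] [np.float64(0.161), np.float64(0.209), np.float64(0.159), np.float64(0.21)] [ 0.43057581 -0.29835164  0.18007522]
-7.516573420320455
[ 0.44511308 -0.30285123]
[ 0.46441087 -0.40122091]
(array([ 1.47,  0.33, 16.26]), array([-0. , -0.1,  2.6]))
```

>>> servo_tool([
  [0,1.5,0.35,4,0,0,2.6],
  [0,1.5,0.35,8,0,0,2.6],
  [0,1.5,0.35,12,0,0,2.6],
  [0,1.5,0.35,15,0,0,2.6],
  [0,1.5,0.35,16,0,0,2.6],
  [0,1.5,0.35,16.2,0,0,2.6],
  [4.5,1.5,0.35,16.2,0,0,2.6],
  [4.5,1.5,0.35,16.2,0,0,2.6],
  [4.5,1.5,0.35,15.9,0,0,2.6],
  [4.5,1.5,0.35,11,0,0,2.6],
])

```text
clock: 14.85
position: [0.4426, -0.3027, 0.0664]
tool_rot: [-3.139, 0.007, -0.132]
force: [0.1, -0.5, 1.3]
grip_width: 0.045
finger_force: 0.0
```

```bash
python3 -c "
from h import *
from workcell import bot
s=bot.observe();print(s['grip_width'],s['force'],s['position'],delta([.667,.213,.18],13,s))"
```

```text
0.04495668087704106 [ 0.0896104  -0.48980976  1.33963213] [ 0.44262531 -0.30270542  0.0664198 ] (array([ 15.39, -54.1 , -11.31]), array([ -0.2,   0.4, -20.6]))
```

>>> servo_tool([
  [6,0,0,-5,0,0,0],
  [6,0.5,-2,-9,0,0,-1],
  [6,1.7,-6,-11.4,0,0,-4],
  [6,3,-10.7,-11.4,0,0,-7],
  [6,4.4,-15.4,-11.4,0,0,-10],
  [6,5.7,-20.1,-11.4,0,0,-14],
  [6,7,-24.8,-11.4,0,0,-17],
  [6,8.4,-29.5,-11.4,0,0,-20.6],
  [6,9.7,-34.2,-11.4,0,0,-20.6],
  [6,11,-38.9,-11.4,0,0,-20.6],
])

```text
clock: 15.85
position: [0.6056, 0.0687, 0.1844]
tool_rot: [3.141, -0.001, 0.227]
force: [2.1, -0.5, 0.3]
grip_width: 0.06
finger_force: 0.0
```

```bash
python3 -c "
from h import *
from workcell import bot
s=bot.observe();print(s['position'],delta([.667,.213,.18],13,s))"
```

```text
[0.60564256 0.06867664 0.18437041] (array([  9.23, -12.68,   0.44]), array([ 0. , -0.1,  0. ]))
```

>>> servo_tool([
  [6,3,-4,0,0,0,0],
  [6,6,-8,0,0,0,0],
  [6,8.8,-12,0,0,0,0],
  [6,8.8,-12,0,0,0,0],
  [6,8.8,-12,0,0,0,0],
  [6,8.8,-12,0,0,0,0],
  [6,8.8,-12,0,0,0,0],
])

```text
clock: 16.55
position: [0.6639, 0.2021, 0.1839]
tool_rot: [3.141, -0.0, 0.226]
force: [-0.1, -0.5, 0.5]
grip_width: 0.06
finger_force: 0.0
```

```bash
python3 - <<'E'
from h import *
from workcell import bot
s,g,p=near(bot,(0,0,0),(180,255,45),.012,save='pics/w7.png',k=3,roi=(200,60,440,300))
print(delta([.667,.213,.005],13,s))
E
```

```text
16.55 tcp [0.6639 0.2021 0.1839] yaw 12.9
[306. 257.] [628. 204.] 56.9 46.0 14.5
(array([ 0.54, -1.  , 17.89]), array([ 0. , -0. , -0.1]))
```

View pics/w7.png

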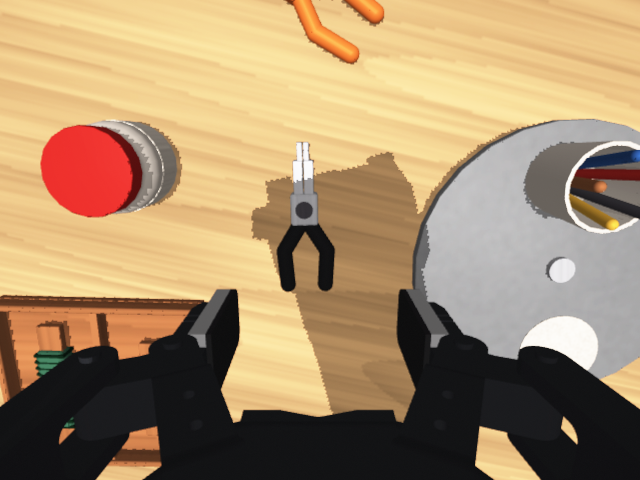

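The black-handled pliers: joint at (304,209), jaw tip (302,142), handle ends (288,290) and (326,290). The jar at (95,170) is well clear.

```bash
python3 - <<'E'
from h import *
from workcell import bot
s=bot.observe();g=bot.grab_frame('wrist')
P=ray(g,[(304,209),(302,142),(307,290)],.012,(s['position'],s['tool_rot']));print(P.round(4))
d=P[1]-P[2];a=np.degrees(np.arctan2(d[1],d[0]));print(a,np.linalg.norm(d),np.linalg.norm(P[1]-P[0]))
print(delta([*P[0],.005],a,s))
E
```

```text
[[0.668  0.2143]
 [0.7189 0.2271]
 [0.6002 0.1968]]
14.343457172421228 0.12254842957163958 0.05251270901176749
(array([ 0.66, -1.09, 17.89]), array([ 0. , -0. , -1.4]))
```

>>> servo_tool([
  [5,0.7,-1.1,5,0,0,-1.4],
  [5,0.7,-1.1,10,0,0,-1.4],
  [5,0.7,-1.1,14.5,0,0,-1.4],
  [5,0.7,-1.1,17.7,0,0,-1.4],
  [5,0.7,-1.1,17.8,0,0,-1.4],
  [0,0.7,-1.1,17.8,0,0,-1.4],
  [0,0.7,-1.1,17.8,0,0,-1.4],
  [0,0.7,-1.1,17.8,0,0,-1.4],
  [0,0.7,-1.1,17.8,0,0,-1.4],
  [0,0.7,-1.1,17.8,0,0,-1.4],
], force=60)

```text
clock: 17.65
position: [0.6696, 0.2161, 0.008]
tool_rot: [-3.141, -0.004, 0.251]
force: [-1.2, -1.7, 9.3]
grip_width: 0.02
finger_force: 59.2
```

```bash
python3 -c "
from h import *
from workcell import bot
s=bot.observe();print(s['grip_width'],s['finger_force'],s['position'],delta([.4644,-.4012,.18],-7.5,s))"
```

```text
0.019979750715635364 59.18233931064606 [0.6696245 0.2161138 0.0079641] (array([-35.16,  54.69, -17.34]), array([-0. , -0.2, 21.9]))
```

>>> servo_tool([
  [0,0,0,-4,0,0,0],
  [0,0,1,-8.5,0,0,0],
  [0,-1.5,3.5,-13,0,0,0],
  [0,-3.5,6,-17.3,0,0,2],
  [0,-6,9.5,-17.3,0,0,5],
  [0,-8.5,13.3,-17.3,0,0,8],
  [0,-11,17.1,-17.3,0,0,11],
  [0,-13.5,21,-17.3,0,0,14],
  [0,-16,25,-17.3,0,0,17],
  [0,-18.5,28.8,-17.3,0,0,21.9],
])

```text
clock: 18.65
position: [0.5602, -0.111, 0.18]
tool_rot: [-3.141, -0.003, -0.133]
force: [0.7, 0.4, -1.0]
grip_width: 0.0197
finger_force: 59.4
```

```bash
python3 -c "
from h import *
from workcell import bot
s=bot.observe();print(s['grip_width'],s['finger_force'],s['position'],s['tool_rot'],delta([.4644,-.4012,.18],-7.5,s))"
```

```text
0.01971324225266899 59.437808990478516 [ 0.56020044 -0.11104677  0.17996088] [-3.14149247e+00 -2.53484804e-03 -1.33108612e-01] (array([-5.640e+00,  3.003e+01, -2.000e-02]), array([-0. , -0.1, -0.1]))
```

>>> servo_tool([
  [0,-0.9,4.8,0,0,0,0],
  [0,-1.8,9.6,0,0,0,0],
  [0,-2.7,14.4,0,0,0,0],
  [0,-3.6,19.2,0,0,0,0],
  [0,-4.5,24,0,0,0,0],
  [0,-5.4,28.8,0,0,0,0],
  [0,-5.5,29.5,0,0,0,0],
  [0,-5.5,29.5,0,0,0,0],
  [0,-5.5,29.5,0,0,0,0],
])

```text
clock: 19.55
position: [0.4684, -0.3935, 0.1791]
tool_rot: [-3.141, -0.001, -0.13]
force: [0.9, 1.0, -1.1]
grip_width: 0.0196
finger_force: 59.4
```

```bash
python3 - <<'E'
from h import *
from workcell import bot
s,g,p=near(bot,(0,0,0),(1,255,1),.19,save='pics/w8.png')
print(delta([.4644,-.4012,.0145],-7.5,s))
E
```

```text
19.55 tcp [ 0.4684 -0.3935  0.1791] yaw -7.4
(array([-0.31,  0.82, 16.46]), array([-0. , -0.1,  0.1]))
```

View pics/w8.png

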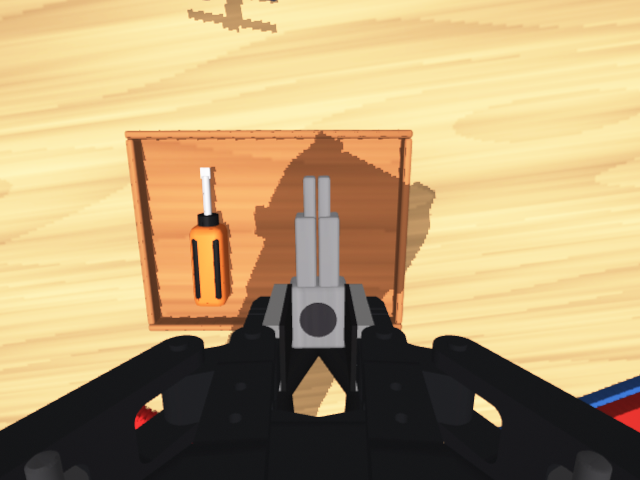

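The screwdriver lies flat at (209,250) in the tray, and the pliers are held straight with free floor beneath them. I'll lower them.

>>> servo_tool([
  [0,-0.2,0.8,4,0,0,0],
  [0,-0.2,0.8,8,0,0,0],
  [0,-0.2,0.8,12,0,0,0],
  [0,-0.2,0.8,15,0,0,0],
  [0,-0.2,0.8,16.2,0,0,0],
  [0,-0.2,0.8,16.45,0,0,0],
  [4.5,-0.2,0.8,16.45,0,0,0],
  [4.5,-0.2,0.8,16.45,0,0,0],
  [4.5,-0.2,0.8,16.1,0,0,0],
  [4.5,-0.2,0.8,11,0,0,0],
])

```text
clock: 20.6
position: [0.4626, -0.4002, 0.0641]
tool_rot: [-3.138, 0.006, -0.13]
force: [0.0, -0.1, 0.3]
grip_width: 0.0451
finger_force: 0.0
```

```bash
python3 -c "
from h import *
from workcell import bot
s=bot.observe();print(s['grip_width'],s['force'],s['position'],s['qpos'].round(2),delta([.4215,.010,.18],30,s))"
```

```text
0.04513546299785141 [ 0.02559644 -0.06963243  0.33281771] [ 0.46264332 -0.4001949   0.06414247] [ 0.63  0.72 -0.02  1.75  0.02  0.69 -1.1 ] (array([ -9.48, -40.18, -11.37]), array([ -0.3,   0.3, -37.5]))
```

>>> servo_tool([
  [6,0,0,-5,0,0,0],
  [8.5,-0.5,-3,-9,0,0,-8],
  [8.5,-1.5,-7.5,-11.4,0,0,-16],
  [8.5,-2.6,-12,-11.4,0,0,-24],
  [8.5,-3.7,-16.5,-11.4,0,0,-32],
  [8.5,-4.8,-21,-11.4,0,0,-40],
  [8.5,-5.9,-25.5,-11.4,0,0,-48],
  [8.5,-7,-30,-11.4,0,0,-56],
  [8.5,-8.1,-34.5,-11.4,0,0,-64],
  [8.5,-9.2,-39,-11.4,0,0,-72],
])

```text
clock: 21.6
position: [0.424, -0.002, 0.1824]
tool_rot: [3.139, -0.0, 1.131]
force: [1.3, -0.3, 0.9]
grip_width: 0.0852
finger_force: 0.0
```

```bash
python3 -c "
from h import *
from workcell import bot
s=bot.observe();print(s['position'],s['tool_rot'],delta([.4215,.010,.18],111,s))"
```

```text
[ 0.42398319 -0.00198542  0.18237586] [ 3.13944060e+00 -1.53904041e-04  1.13132012e+00] (array([ 0.98, -0.74,  0.24]), array([  0.1,   0. , -46.2]))
```

>>> servo_tool([
  [8.5,1,-0.7,0,0,0,-8],
  [8.5,1,-0.7,0,0,0,-16],
  [8.5,1,-0.7,0,0,0,-24],
  [8.5,1,-0.7,0,0,0,-32],
  [8.5,1,-0.7,0,0,0,-40],
  [8.5,1,-0.7,0,0,0,-46.2],
  [8.5,1,-0.7,0,0,0,-46.2],
  [8.5,1,-0.7,0,0,0,-46.2],
  [8.5,1,-0.7,0,0,0,-46.2],
])

```text
clock: 22.5
position: [0.4223, 0.0085, 0.1816]
tool_rot: [3.141, 0.001, 1.93]
force: [-0.4, -0.8, -0.2]
grip_width: 0.0849
finger_force: 0.0
```

```bash
python3 - <<'E'
from h import *
from workcell import bot
s,g,p=near(bot,(19,130,60),(32,255,255),.024,save='pics/w9.png',k=3,a=500)
print(delta([.4215,.010,.011],111,s))
E
```

```text
22.5 tcp [0.4223 0.0085 0.1816] yaw 110.6
(array([ 0.18, -0.03, 17.06]), array([ 0. ,  0. , -0.4]))
```

View pics/w9.png

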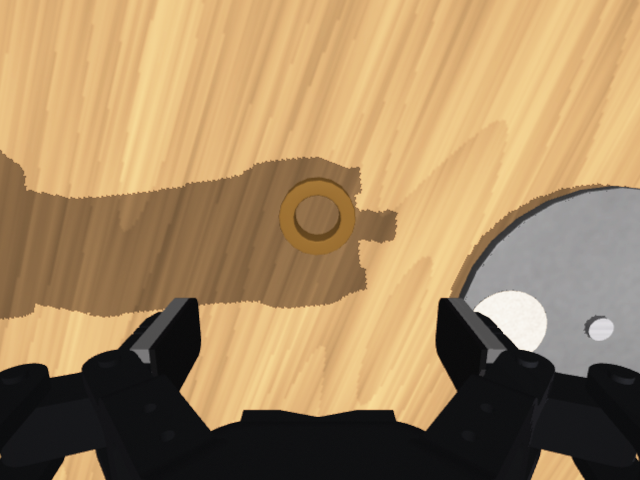

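```bash
python3 - <<'E'
from h import *
from workcell import bot
s=bot.observe();g=bot.grab_frame('wrist')
P=ray(g,[(317,216),(279,216),(355,216)],.024,(s['position'],s['tool_rot']));print(P.round(4))
print(delta([*P[0],.004],111,s))
E
```

```text
[[0.421  0.0114]
 [0.3935 0.001 ]
 [0.4485 0.0217]]
(array([ 0.32, -0.03, 17.75]), array([ 0. ,  0. , -0.4]))
```

The tape is at (317,216) with a measured diameter of about 59 mm, which fits. I'll descend and grip.

>>> servo_tool([
  [8.5,0.3,0,5,0,0,-0.4],
  [8.5,0.3,0,10,0,0,-0.4],
  [8.5,0.3,0,14.5,0,0,-0.4],
  [8.5,0.3,0,17.5,0,0,-0.4],
  [8.5,0.3,0,17.7,0,0,-0.4],
  [0,0.3,0,17.7,0,0,-0.4],
  [0,0.3,0,17.7,0,0,-0.4],
  [0,0.3,0,17.7,0,0,-0.4],
  [0,0.3,0,17.7,0,0,-0.4],
  [0,0.3,0,17.7,0,0,-0.4],
], force=30)

```text
clock: 23.6
position: [0.4222, 0.0113, 0.0061]
tool_rot: [3.139, 0.001, 1.938]
force: [-2.3, 1.4, 10.5]
grip_width: 0.0591
finger_force: 31.7
```

```bash
python3 -c "
from h import *
from workcell import bot
s=bot.observe();print(s['grip_width'],s['finger_force'],s['position'],delta([.5997,-.0213,.14],111,s))"
```

```text
0.05906648129143535 31.741718044504523 [0.42219011 0.01132156 0.00611411] (array([ -9.44,  15.43, -13.34]), array([0.2, 0. , 0.1]))
```

>>> servo_tool([
  [0,0,0,-4,0,0,0],
  [0,0,0,-8.5,0,0,0],
  [0,-3,2,-13.3,0,0,0],
  [0,-6,5,-13.3,0,0,0],
  [0,-9,8,-13.3,0,0,0],
  [0,-12,11,-13.3,0,0,0],
  [0,-15,13.5,-13.3,0,0,0],
  [0,-17.4,15.4,-13.3,0,0,0],
  [0,-17.4,15.4,-13.3,0,0,0],
  [0,-17.4,15.4,-13.3,0,0,0],
])

```text
clock: 24.6
position: [0.6274, -0.0958, 0.1386]
tool_rot: [3.14, -0.0, 1.938]
force: [-0.1, -0.1, -1.1]
grip_width: 0.0589
finger_force: 33.3
```

>>> servo_tool([
  [0,0,0,0,0,0,0],
  [0,0,0,0,0,0,0],
])

```text
clock: 24.8
position: [0.627, -0.0951, 0.1382]
tool_rot: [3.141, 0.0, 1.94]
force: [-0.4, 0.6, -0.5]
grip_width: 0.059
finger_force: 33.3
```

```bash
python3 - <<'E'
from h import *
from workcell import bot
s,g,p=near(bot,(0,0,170),(60,50,255),.027,save='pics/w10.png',k=4,a=150)
print(s['grip_width'],s['force'],delta([.5997,-.0213,.036],111,s))
t=bot.grab_frame('top')
for c in blobs(hsv(t['frame'],(0,0,130),(40,45,255)),25,(355,203,395,240))[:1]: print('top',*rect(ray(t,c,.027)))
E
```

```text
24.8 tcp [ 0.627  -0.0951  0.1382] yaw 111.1
[331. 102.] [601.5 -19.3] 73.9 71.4 -11.1
[598. 108.] [761.2  41.9] 90.8 43.2 -57.0
[484. 240.] [732.9 -59.7] 55.2 29.9 79.2
[547.  13.] [701.5  76.2] 17.6 15.3 -12.2
0.058986602534691616 [-0.38512768  0.60180616 -0.45769558] (array([ 7.87,  0.11, 10.21]), array([0. , 0. , 0.1]))
top [599.6 -21.3] 63.8 62.6 -1.3
```

View pics/w10.png

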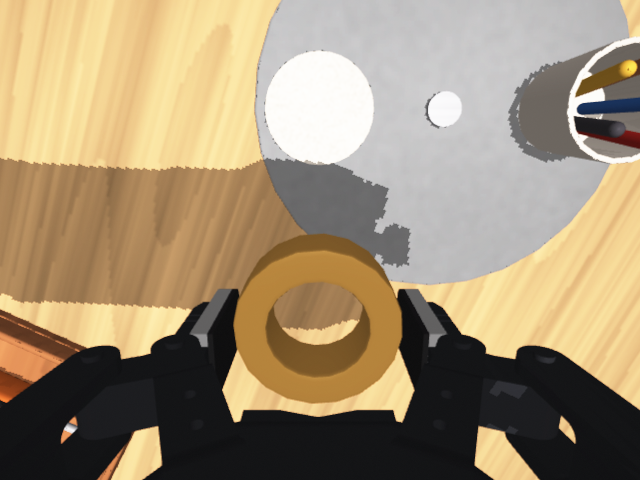

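The white disc is centred at about (319,107), with the cap at (444,109). The tape is held level, its top ring centred at about (318,325).

```bash
python3 - <<'E'
from h import *
from workcell import bot
s=bot.observe();g=bot.grab_frame('wrist');p=(s['position'],s['tool_rot'])
D=ray(g,[(319,107),(264,107),(374,107),(319,50),(319,164)],.027,p);T=ray(g,[(318.5,325),(235,325),(402,325)],s['position'][2]+.018,p)
print(D.round(4),np.linalg.norm(D[1]-D[2]),np.linalg.norm(D[3]-D[4]),T.round(4),np.linalg.norm(T[1]-T[2]))
print(delta([*(D[0]-T[0]+s['position'][:2]),.0345],111,s))
E
```

```text
[[ 0.5992 -0.0198]
 [ 0.568  -0.0319]
 [ 0.6305 -0.0078]
 [ 0.5877  0.0099]
 [ 0.6116 -0.0517]] 0.06701877026884316 0.06608924606478143 [[ 0.6275 -0.0944]
 [ 0.6005 -0.1048]
 [ 0.6545 -0.084 ]] 0.05791113203069592
(array([ 7.98,  0.05, 10.34]), array([0. , 0. , 0.1]))
```

>>> servo_tool([
  [0,4,0.1,0,0,0,0],
  [0,7.9,0.1,0,0,0,0],
  [0,7.9,0.1,3,0,0,0],
  [0,7.9,0.1,6,0,0,0],
  [0,7.9,0.1,8.5,0,0,0],
  [0,7.9,0.1,9.6,0,0,0],
  [0,7.9,0.1,10,0,0,0],
  [0,7.9,0.1,10.2,0,0,0],
  [0,7.9,0.1,10.3,0,0,0],
  [0,7.9,0.1,10.3,0,0,0],
])

```text
clock: 25.95
position: [0.6005, -0.0215, 0.0351]
tool_rot: [3.141, 0.0, 1.939]
force: [-0.2, -0.8, -0.8]
grip_width: 0.0591
finger_force: 33.3
```

```bash
python3 -c "
from h import *
from workcell import bot
s=bot.observe();print(s['grip_width'],s['force'],s['position'],delta([.5993,-.0205,.0335],111,s))"
```

```text
0.059082481970651315 [-0.16365615 -0.80617171 -0.80850276] [ 0.60045309 -0.02147846  0.03512738] (array([ 0.13, -0.07,  0.16]), array([0.1, 0. , 0.1]))
```

>>> servo_tool([
  [0,0.1,-0.05,0.1,0,0,0],
  [0,0.1,-0.05,0.15,0,0,0],
  [0,0.1,-0.05,0.15,0,0,0],
  [6.1,0.1,-0.05,0.15,0,0,0],
  [6.3,0.1,-0.05,0.15,0,0,0],
  [6.6,0.1,-0.05,0.15,0,0,0],
  [7,0.1,-0.05,0.15,0,0,0],
  [7.2,0.1,-0.05,0.15,0,0,0],
  [7.2,0.1,-0.05,0,0,0,0],
  [7.2,0.1,-0.05,-1,0,0,0],
])

```text
clock: 26.95
position: [0.5986, -0.0206, 0.0439]
tool_rot: [-3.14, -0.001, 1.94]
force: [-0.1, -0.4, -0.3]
grip_width: 0.0723
finger_force: 0.0
```

>>> servo_tool([
  [7.2,0,0,-2,0,0,0],
  [7.2,0,0,-5,0,0,0],
  [7.2,-2,-3,-10,0,0,0],
  [7.2,-5,-6,-14,0,0,0],
  [7.2,-8,-10,-14,0,0,0],
  [7.2,-12,-13,-14,0,0,0],
  [7.2,-16,-16,-14,0,0,0],
  [7.2,-20,-18,-14,0,0,0],
  [7.2,-20,-18,-14,0,0,0],
  [7.2,-20,-18,-14,0,0,0],
])

```text
clock: 27.95
position: [0.5027, -0.2739, 0.1847]
tool_rot: [3.142, 0.0, 1.936]
force: [-0.3, 0.8, 0.3]
grip_width: 0.072
finger_force: 0.0
```

```bash
python3 - <<'E'
from h import *
from workcell import bot
s=bot.observe();print(s['position'],s['clock'])
t=bot.grab_frame('top');f=t['frame'];cv2.imwrite('pics/top2.png',cv2.resize(f[150:310,200:540],None,fx=2.35,fy=2.35,interpolation=cv2.INTER_CUBIC))
for c in blobs(hsv(f,(19,100,90),(32,255,255)),25,(355,203,395,240))[:1]: print('tape',c.mean(0),*rect(ray(t,c,.051)))
E
```

```text
[ 0.502672   -0.27388647  0.18473139] 27.95
tape [375.91071429 221.92857143] [600.5 -23. ] 58.6 56.8 88.7
```

View pics/top2.png

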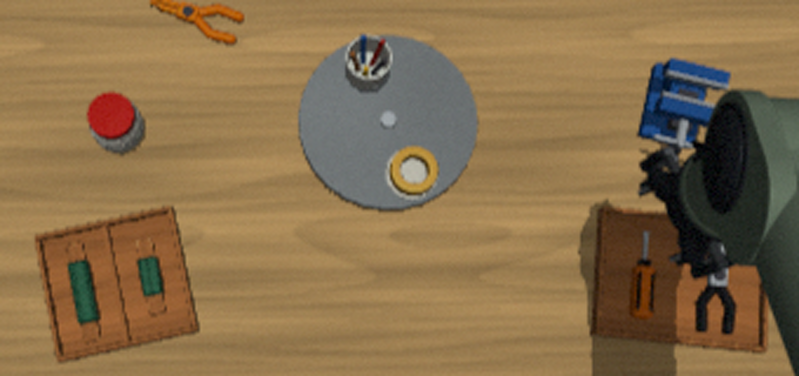

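The tape sits about 2 mm from the disc's centre, and the bobbins lie in their bays. I'll take one last scene view to check that the pliers are flat.

>>> servo_tool([
  [7.2,-4,-1,-5,0,0,0],
  [7.2,0,-5,-5,0,0,0],
  [7.2,5,-8,-5,0,0,0],
  [7.2,9,-8,-5,0,0,0],
  [7.2,13,-8,-5,0,0,0],
  [7.2,17,-8,-5,0,0,0],
  [7.2,21,-8,-5,0,0,0],
  [7.2,21,-8,-5,0,0,0],
  [7.2,21,-8,-5,0,0,0],
])

```text
clock: 28.9
position: [0.3531, -0.1036, 0.2348]
tool_rot: [3.141, 0.001, 1.943]
force: [0.3, -0.4, 0.4]
grip_width: 0.0722
finger_force: 0.0
```

```bash
python3 - <<'E'
from h import *
from workcell import bot
print(bot.observe()['position'])
f=bot.grab_frame('scene')['frame'];cv2.imwrite('pics/sc2.png',cv2.resize(f[150:470,30:450],None,fx=1.85,fy=1.85,interpolation=cv2.INTER_CUBIC))
E
```

```text
[ 0.35314043 -0.10358364  0.23475349]
```

View pics/sc2.png

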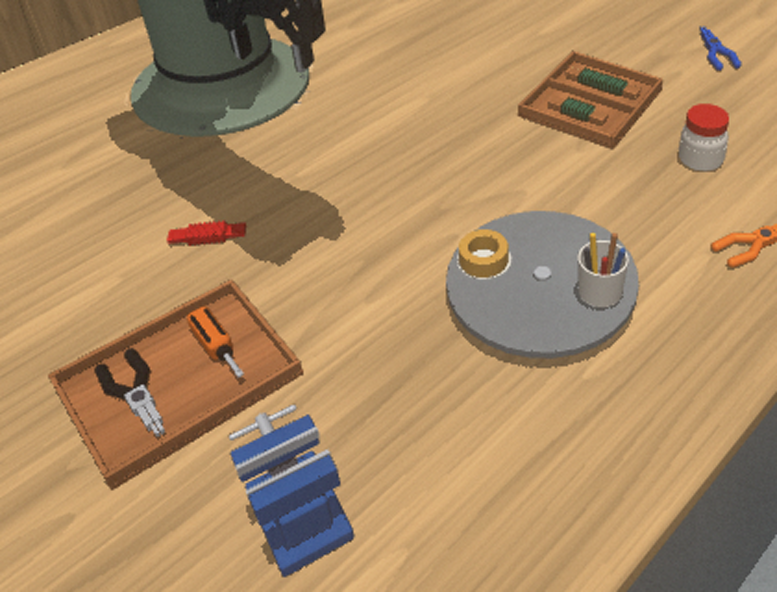

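The pliers (130,390) and screwdriver (215,340) lie flat and apart. The bobbins (600,80) and (577,110) are in separate bays, and the tape sits on the disc (485,255). The arm is clear, so I'm handing in.

```bash
python3 -c "
from workcell import bot
print(bot.job_done())"
```

```text
the job is handed in; nothing more can be done
None
```

The job is handed in at about 29 s of the 128 s allowed: both bobbins, both tools and the tape (about 2 mm off the disc's centre) looked in place and flat in the final pictures, with the jar, vice and carousel not visibly moved; the hand-in returned no verdict.

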